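# Find the loose wing nut on the kneeler frame and hood it

### The arm

A 7-joint arm with a two-finger parallel gripper is mounted at the origin on the work surface. World frame = base frame: x ahead of the robot, y to its left, z up, the work surface at z = 0. Lengths are in m, angles in rad, forces in N, time in s.
With the tool pointing down it reaches from about 0.425 to 1.025 m from the base axis. Payload 3.6 kg.
Tool frame: the origin (TCP) lies at the centre of the arm's flange, where the gripper is bolted on; the fingertips stand 173 mm ahead of it and the grasp point (between the pads) lies 155 mm ahead of it; z points along the fingers, y is the direction in which the jaws open and shut (so a half turn about z gives the same grasp; the last joint's range is limited). The gripper opens to 85 mm and grips with 20 to 120 N. Pads are 22 mm wide; open, the fingers measure 114 mm over their backs; the gripper's body (76 mm by 85 mm) begins 54 mm behind the grasp point. The pads swing forward as they close: fully open they stand 13 mm farther back than shut.
Start: joints at [1.234, 0.591, 0.048, 1.609, -0.033, 0.943, -0.034], TCP at [0.174, -0.704, 0.405] pointing down, gripper open.
Joint ranges: [-2.69, 2.69], [-0.47, 2.24], [-1.27, 1.36], [0.19, 2.51], [-1.53, 4.68], [0.08, 2.07], [-3.09, 3.09]. Speed limits (rad/s): [2.57, 2.57, 3.14, 3.14, 3.14, 3.14, 3.14].

### API

Orientations are given as a unit quaternion [w, x, y, z].
In Python, from rig import robot gives the robot as it stands.
- The arm moves only by the shell command python3 -m creep 'ROWS' [FORCE]. ROWS is JSON, a list of rows, each a list of 5 numbers: the closure in counts, from 0 (fully open) to 255 (shut), then the shift along the tool's x, y, z in cm, then the turn about the tool's z in degrees. In form: [[jaw, x, y, z, yaw], ...]. A call has 1 to 5 rows; each row shifts and turns the pose as measured when the row begins, along the tool's axes as they then stand; what a row does not reach is not made up. A row lasts 1/10 s, in which the tool goes at most 50 mm and 8.59 degrees, less where a joint would pass 70% of its speed; a pose out of reach is approached as far as the arm can. A call is refused whole if a number of a shift passes 5 or a number of a turn 8.59, either way. A call with a gripper value outside its range is refused whole. The fingers move at their own pace and stop on an object; FORCE is the grip in N (left out, the last holds). Time passes only in rows, so rows that do not move let the fingers close. It gives the time, the measured TCP pose, the force and the opening at its end, in the units of the state.
- robot.sense(): the state, without advancing time (a new reading comes with each control period).
- robot.get_image(name): name is "side" or "top" or "wrist"; returns (picture, depth): 400x640x3 uint8, blue, green, red; 400x640 float32, m along the optical axis (not along the pixel's ray), 0 where there is no reading.
- robot.camera_info(name): a dict with "fx", "fy", "cx", "cy" (pixels), "extrinsics" (4x4, takes a point from world to camera coordinates); the wrist camera has in their place "tool_from_camera" (4x4, takes a point from camera to tool coordinates, whose origin is the TCP and whose axes are the flange's). Camera axes: x right, y down, z forward; pixel columns grow to the right and rows downward; lengths in m; the calibration is good to about 2 mm. A picture is of the moment at which its call begins: read the wrist's pose just before it. camera_info takes no time and is no camera call.
- robot.hand_in(): hands the job in, once; it reports no verdict.
The state is a dict: "time_s": time; "joint_pos": joint angles; "dq": joint speeds; "tau": joint torques, N m; "tcp_pos": TCP position; "tool_rot": TCP orientation; "force": force on the tool from outside, world axes, zero at the start; "wrist_torque": the same for the moment, N m; "finger_gap": finger opening in m.
Only numpy, scipy, OpenCV 4.12 (cv2) and the standard library are available. Lean on these libraries where they do the work, as an engineer would, in place of code of your own. Each camera call takes 0.05 s, during which the arm holds its last target. There are 200 camera calls.

### The job

One of the three wing nuts on the upturned kneeler frame has worked loose: feel each with a gentle clockwise twist, never undoing them and never straining one that holds. Turn the one that gives clockwise by about an eighth of a turn to be sure of it, then mark it by setting the small upside-down pot over it like a hat, standing level on the deck, and let go. Leave the dish, dibber, bucket and pot stack where they are.

Things in the scene. Friction and masses are not known exactly. Their poses are not given: they have to be found in the camera images.
- frame: yellow plastic kneeler frame lying upside down and fixed to the shelf: a flat slab 160 mm (its x) by 360 mm (its y), deck 30 mm above the shelf, dark 22 mm tube legs folded flat against it all round (210 by 400 mm overall, 23 mm high). Origin at the centre of its underside. Three identical wing nuts stand on the deck's centre line, 110 mm apart along its y
- grip_left (a point): centre of the left wing nut's black plastic wing, on the turning axis (frame x 0, y +110 mm), 29 mm above the deck. The wing is an upright bar 9 mm thick (this point's x), 36 mm long (this point's y) and 32 mm tall (8 to 40 mm above the deck); the point turns with it
- nut_left (a joint): turn of the left nut's steel hub (22 mm wide, 6 mm high, under the wing), rad, 0 at the start, growing clockwise seen from above (tightening), reaching its end at 1.6. A loose nut gives at 0.06 N m and keeps turning at that; a tight one holds against everything a hand or gripper should apply (under 0.03 rad of play)
- wing_left (a joint): flex of the left wing against its hub, rad, clockwise positive: the wing sits in rubber, 2 N m per rad, so this shows the torque on it. Strained beyond 0.15 rad (0.3 N m)
- grip_middle (a point): centre of the middle wing nut's black plastic wing, on the turning axis (frame x 0, y 0), 29 mm above the deck. The wing is an upright bar 9 mm thick (this point's x), 36 mm long (this point's y) and 32 mm tall (8 to 40 mm above the deck); the point turns with it
- nut_middle (a joint): turn of the middle nut's steel hub (22 mm wide, 6 mm high, under the wing), rad, 0 at the start, growing clockwise seen from above (tightening), reaching its end at 1.6. A loose nut gives at 0.06 N m and keeps turning at that; a tight one holds against everything a hand or gripper should apply (under 0.03 rad of play)
- wing_middle (a joint): flex of the middle wing against its hub, rad, clockwise positive: the wing sits in rubber, 2 N m per rad, so this shows the torque on it. Strained beyond 0.15 rad (0.3 N m)
- grip_right (a point): centre of the right wing nut's black plastic wing, on the turning axis (frame x 0, y -110 mm), 29 mm above the deck. The wing is an upright bar 9 mm thick (this point's x), 36 mm long (this point's y) and 32 mm tall (8 to 40 mm above the deck); the point turns with it
- nut_right (a joint): turn of the right nut's steel hub (22 mm wide, 6 mm high, under the wing), rad, 0 at the start, growing clockwise seen from above (tightening), reaching its end at 1.6. A loose nut gives at 0.06 N m and keeps turning at that; a tight one holds against everything a hand or gripper should apply (under 0.03 rad of play)
- wing_right (a joint): flex of the right wing against its hub, rad, clockwise positive: the wing sits in rubber, 2 N m per rad, so this shows the torque on it. Strained beyond 0.15 rad (0.3 N m)
- pot: small black plastic nursery pot standing upside down on the shelf, on the robot's right of the frame: 68 mm tall, open rim below 78 mm wide (the lowest 12 mm), above it 68 mm tapering to 56 mm at the closed top, wall 3 mm, 50 g. Origin at the centre of the rim it stands on, z up; it fits over a wing nut with about 9 mm to spare all round and then stands on the deck
- dish: bystander: white ceramic seedling dish, 100 mm wide, 30 mm tall, origin under its centre
- dibber: bystander: aluminium dibber with a wooden cross handle, lying along its y, 180 mm long, 20 mm thick, origin under it
- bucket: bystander: small steel bucket, 150 mm wide, 120 mm tall, handle folded down, origin under its centre
- pot_stack: bystander: stack of larger black pots, 116 mm wide, about 128 mm tall, origin under its centre
Things that resemble listed ones, but are neither listed nor needed, are in the scene too. Leave any blue look-alike of the pot alone.

How it is judged:
On the way:
1. the loose nut is found and turned clockwise by at least 0.6 rad (value of joint any of nut_left, nut_middle, nut_right above 0.6 rad), for 0.2 s.
At the end, for the whole second after the job is handed in: The loose nut stands at least 0.6 rad clockwise of its start, and the small pot stands upside down over that nut: within 12 mm of its axis, rim on the deck within 4 mm, tilted less than 0.08 rad, at rest and released (((value of joint nut_left above 0.6 rad and horizontal distance between pot and grip_left below 0.012 m) or (value of joint nut_middle above 0.6 rad and horizontal distance between pot and grip_middle below 0.012 m) or (value of joint nut_right above 0.6 rad and horizontal distance between pot and grip_right below 0.012 m)) and z of pot in the frame of frame between 0.026 and 0.034 m and angle between pot's own z axis and vertical below 0.08 rad and linear speed of pot below 0.02 m/s); the robot touches nothing.
It fails at once if a wing strained: more than 0.15 rad of flex either way (0.3 N m) (value of joint any of wing_left, wing_middle, wing_right above 0.15 rad or value of joint any of wing_left, wing_middle, wing_right below -0.15 rad).
It fails at once if a nut undone anticlockwise by more than 0.15 rad (value of joint any of nut_left, nut_middle, nut_right below -0.15 rad).
It fails at once if the dish, dibber, bucket or pot stack moved by more than 25 mm (distance of any of dish, dibber, bucket, pot_stack from where it was at the start of the episode above 0.025 m).
It also fails if it takes over 67 s, if anything falls off the work surface, if the arm or the gripper's body presses on something with over 40 N, if the wrist force passes 120 N, or if a joint passes its speed limit or range.

## Working session

There is one attempt and no reset: what is moved stays moved. The work goes in short steps, Python scripts to look and compute and a shell command to move; the robot and the scene stay as the last step left them, time stands still between calls to the robot, and variables do not carry over. Pictures are saved under pics/ and viewed, about 8 in all and at most 12, crops included, and the job is handed in when it is done.

```bash
mkdir -p pics; cat > h.py <<'E'
import numpy as np,cv2
from rig import robot
from scipy.spatial.transform import Rotation as R
def tool():
    s=robot.sense();q=s["tool_rot"];T=np.eye(4);T[:3,:3]=R.from_quat([q[1],q[2],q[3],q[0]]).as_matrix();T[:3,3]=s["tcp_pos"];return T
def shot(name):
    T=tool();im,d=robot.get_image(name);c=robot.camera_info(name)
    M=T@np.array(c["tool_from_camera"]) if name=="wrist" else np.linalg.inv(np.array(c["extrinsics"]))
    v,u=np.mgrid[:400,:640];P=np.stack([(u-c["cx"])/c["fx"]*d,(v-c["cy"])/c["fy"]*d,d],-1)
    W=P@M[:3,:3].T+M[:3,3];W[d==0]=np.nan
    return im,d,W
E
python3 - <<'E'
from h import *
s=robot.sense();print(s); print(tool().round(3))
for n in ("top","side","wrist"):
    im,d,W=shot(n);np.save(f"{n}.npy",W);cv2.imwrite(f"pics/{n}0.png",im)
    print(n,W[200,320])
E
```

```text
{'time_s': 0.0, 'joint_pos': array([ 1.23448214,  0.59213169,  0.04827293,  1.60986035, -0.03329083,
        0.94266431, -0.03369911]), 'dq': array([-0.00026646, -0.00146414, -0.00045975,  0.00130477, -0.00200571,
        0.00042929, -0.00130943]), 'tau': array([-6.03724638e-04, -5.48686159e+01,  1.54645700e+00, -1.98121727e+01,
        9.34775162e-03,  8.83656816e-03, -1.16846701e-05]), 'tcp_pos': array([ 0.17424846, -0.70328883,  0.40351648]), 'tool_rot': array([-1.11255700e-03,  9.92632023e-01,  1.21162661e-01, -1.96754075e-04]), 'force': array([0.24061186, 0.71033267, 0.15656613]), 'wrist_torque': array([ 0.02785566,  0.00979086, -0.02056091]), 'finger_gap': 0.08519622694111133}
[[ 0.971  0.241 -0.001  0.174]
 [ 0.241 -0.971  0.002 -0.703]
 [-0.    -0.002 -1.     0.404]
 [ 0.     0.     0.     1.   ]]
top [0.58974865 0.00220067 0.02781575]
side [ 0.59448334 -0.02858539  0.03002965]
wrist [ 1.34526419e-01 -7.12578740e-01  2.33848515e-05]
```

View pics/top0.png

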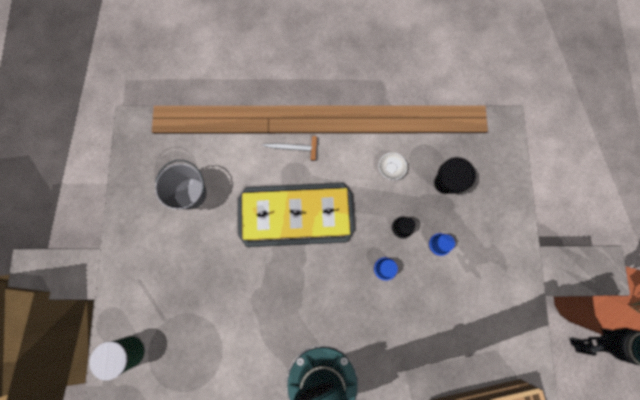

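View pics/side0.png

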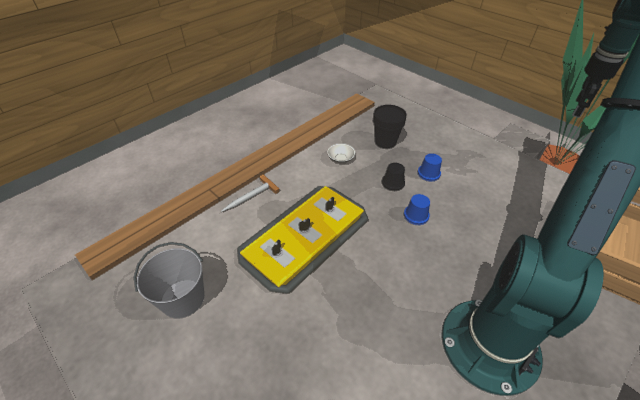

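Candidates in the top view are the black pot (403,227), two blue look-alikes (443,244) and (386,268), and the larger black pot stack (456,176). The small black one fits the description. The wing nuts are at (264,213), (296,212) and (328,211).

```bash
python3 - <<'E'
from h import *
for n in ("top","side"):
    W=np.load(n+".npy");im=cv2.imread(f"pics/{n}0.png")
    hsv=cv2.cvtColor(im,cv2.COLOR_BGR2HSV)
    y=(hsv[...,0]>20)&(hsv[...,0]<35)&(hsv[...,1]>150)&(W[...,2]<.045)&(W[...,2]>.015)
    c=W[y]; print(n,"frame z",np.median(c[:,2]));r=cv2.minAreaRect((c[:,:2]*1000).astype(np.float32));print(r)
    m=(W[...,2]>.042)&(W[...,2]<.2)&(abs(W[...,1])<.5)&(W[...,0]>.35)
    k,l,st,ce=cv2.connectedComponentsWithStats(m.astype(np.uint8))
    for i in range(1,k):
        if st[i,4]>8:
            p=W[l==i];mz=p[:,2].max();t=p[p[:,2]>mz-.012]
            e,v=np.linalg.eigh(np.cov(t[:,:2].T))
            print(ce[i].round(),st[i,4],"mid",((t.min(0)+t.max(0))/2).round(3),"mean",t.mean(0).round(3),"ang",np.degrees(np.arctan2(v[1,1],v[0,1])).round(),(e**.5*1000).round(1),"col",im[l==i].mean(0).round())
im=cv2.imread("pics/side0.png");a=cv2.resize(im[180:280,225:385],(800,500),interpolation=cv2.INTER_CUBIC)
cv2.imwrite("pics/c1.png",a)
E
```

```text
top frame z 0.029303349197520534
((544.8268432617188, 85.00765991210938), (158.4486846923828, 357.48944091796875), 2.4451730251312256)
[455. 175.] 1167 mid [ 0.654 -0.437  0.128] mean [ 0.655 -0.439  0.126] ang 118.0 [35.4 38.6] col [30. 28. 29.]
[185. 180.] 675 mid [0.677 0.44  0.136] mean [0.689 0.436 0.135] ang 74.0 [10.  36.5] col [101.  98.  99.]
[294. 212.] 44 mid [0.546 0.089 0.069] mean [0.545 0.088 0.069] ang 77.0 [ 2.6 10.5] col [78. 83. 86.]
[328. 210.] 45 mid [ 0.55  -0.023  0.069] mean [ 0.55  -0.022  0.069] ang 100.0 [ 2.6 10.2] col [87. 87. 89.]
[261. 213.] 50 mid [0.542 0.197 0.067] mean [0.541 0.196 0.068] ang 109.0 [ 2.8 10.5] col [89. 94. 96.]
[405. 225.] 278 mid [ 0.499 -0.278  0.068] mean [ 0.499 -0.278  0.068] ang 157.0 [14.  14.5] col [28. 26. 26.]
[444. 243.] 300 mid [ 0.439 -0.404  0.07 ] mean [ 0.44  -0.403  0.068] ang 113.0 [14.3 14.5] col [166.  77.  41.]
[387. 265.] 195 mid [ 0.37  -0.212  0.068] mean [ 0.367 -0.212  0.067] ang 90.0 [ 9.7 15. ] col [175.  81.  43.]
side frame z 0.029206228979188342
((545.7308349609375, 85.20330810546875), (167.24113464355
[... 319 characters left out ...]
9  0.066] ang 104.0 [14.6 15.6] col [148.  76.  46.]
[395. 171.] 271 mid [ 0.496 -0.279  0.066] mean [ 0.495 -0.275  0.067] ang 131.0 [14.7 15.1] col [44. 44. 46.]
[416. 202.] 195 mid [ 0.367 -0.21   0.064] mean [ 0.366 -0.209  0.067] ang 93.0 [ 9.4 16.1] col [154.  79.  47.]
[329. 204.] 75 mid [ 0.546 -0.02   0.066] mean [ 0.546 -0.02   0.067] ang 98.0 [ 2.4 10.3] col [50. 57. 60.]
[304. 224.] 96 mid [0.542 0.088 0.069] mean [0.542 0.089 0.068] ang 79.0 [ 2.5 10.3] col [46. 56. 60.]
[276. 247.] 93 mid [0.538 0.199 0.068] mean [0.537 0.199 0.068] ang 109.0 [ 2.5 10.2] col [51. 61. 64.]
[174. 273.] 2193 mid [0.673 0.44  0.134] mean [0.686 0.437 0.133] ang 74.0 [ 9.4 36.7] col [104. 103. 103.]
```

View pics/c1.png

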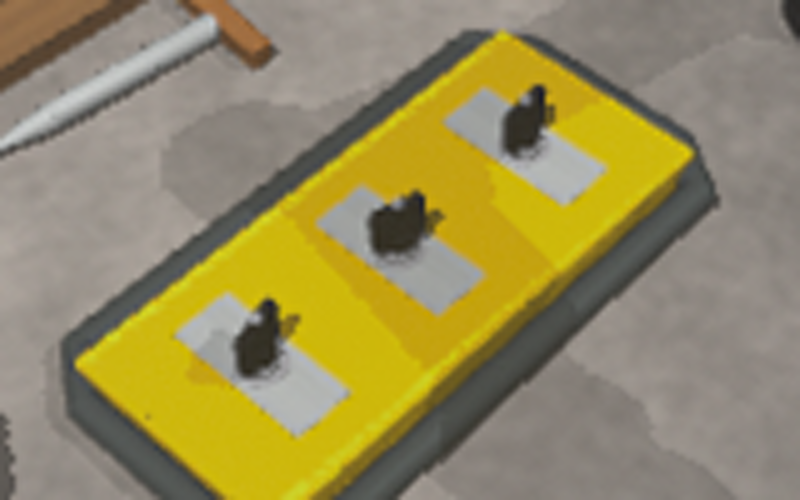

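The close crop shows three black wings on the grey plates, and their angles differ: right about 99°, middle about 78°, left about 109°. I'll move above the right nut.

```bash
python3 -m creep '[[0,3.3,-3.6,0,0],[0,3.3,-3.6,0,0],[0,3.3,-3.6,0,0],[0,3.3,-3.6,0,0],[0,3.3,-3.6,0,0]]' 20
python3 -m creep '[[0,3.3,-3.6,0,0],[0,3.3,-3.6,0,0],[0,3.3,-3.6,0,0],[0,3.3,-3.6,0,0],[0,3.3,-3.6,0,0]]'
python3 -m creep '[[0,3.3,-3.6,0,0],[0,3.3,-3.6,0,0],[0,3.3,-3.6,0,0],[0,3.3,-3.6,0,0],[0,3.3,-3.6,0,0]]'
python3 -m creep '[[0,0,0,0,-8.5],[0,0,0,0,-8.5],[0,0,0,0,-8.5],[0,0,0,0,-8.5],[0,0,0,0,-8.5]]'
python3 -m creep '[[0,0,0,0,-8.5],[0,0,0,0,-8.5],[0,0,0,0,-8.5],[0,0,0,0,-8.5],[0,0,0,0,0]]'
python3 -c "from h import *;print(tool().round(3),robot.sense()['joint_pos'].round(2))"
```

```text
time_s: 0.65
tcp_pos: [0.2882, -0.4899, 0.4007]
tool_rot: [0.001, 0.994, 0.113, -0.003]
force: [0.3, -0.3, 0.1]
finger_gap: 0.0855
time_s: 1.15
tcp_pos: [0.4094, -0.2712, 0.3994]
tool_rot: [0.001, 0.994, 0.113, -0.002]
force: [0.2, -0.9, -0.3]
finger_gap: 0.0854
time_s: 1.65
tcp_pos: [0.5309, -0.0527, 0.3983]
tool_rot: [0.002, 0.994, 0.112, -0.002]
force: [-0.3, -0.9, 0.4]
finger_gap: 0.0856
time_s: 2.15
tcp_pos: [0.535, -0.0391, 0.398]
tool_rot: [-0.0, 0.882, 0.471, -0.0]
force: [-0.4, -0.3, -0.2]
finger_gap: 0.0852
time_s: 2.65
tcp_pos: [0.5343, -0.0395, 0.397]
tool_rot: [-0.001, 0.704, 0.71, -0.001]
force: [0.2, 0.1, -0.6]
finger_gap: 0.0856
[[-0.008  1.    -0.004  0.534]
 [ 1.     0.008  0.001 -0.039]
 [ 0.001 -0.004 -1.     0.397]
 [ 0.     0.     0.     1.   ]] [ 0.32  0.39 -0.43  2.03  0.23  0.77 -0.24]
```

```bash
cat > nuts.py <<'E'
from h import *
import sys
def nuts(show=None,zlo=.057):
    T=tool();im,d,W=shot("wrist")
    m=(W[...,2]>zlo)&(W[...,2]<.078)&(abs(W[...,0]-.545)<.05)&(W[...,1]>-.1)&(W[...,1]<.26)
    k,l,st,ce=cv2.connectedComponentsWithStats(m.astype(np.uint8))
    for i in range(1,k):
        if st[i,4]>60:
            p=W[l==i]; t=p[p[:,2]>p[:,2].max()-.006]
            r=cv2.minAreaRect((t[:,:2]*1000).astype(np.float32));e,v=np.linalg.eigh(np.cov(t[:,:2].T))
            a=np.degrees(np.arctan2(v[1,1],v[0,1]))%180; c=np.array(r[0])/1000
            ty=np.degrees(np.arctan2(T[1,1],T[0,1])); dyaw=-(((a-90-ty)+90)%180-90)
            o=T[:3,:3].T@(np.r_[c,0]-T[:3,3])*100
            print(ce[i].round(),st[i,4],"c",c.round(4),"mean",t.mean(0).round(4),"size",np.round(r[1],1),"ang",a.round(1),"-> shift cm",o[:2].round(2),"yaw",dyaw.round(1))
    if show: cv2.imwrite(show,im)
    print("tcp",T[:3,3].round(4),"tau z",robot.sense()["wrist_torque"].round(3))
if __name__=="__main__": nuts(*sys.argv[1:])
E
python3 nuts.py pics/w1.png
```

```text
[334.  45.] 457 c [0.5447 0.0859] mean [0.5447 0.086  0.0708] size [35.8  8.7] ang 78.1 -> shift cm [12.5   1.29] yaw 12.4
[336. 167.] 335 c [ 0.5496 -0.024 ] mean [ 0.5495 -0.0234  0.0708] size [ 8.7 35.3] ang 98.1 -> shift cm [1.51 1.69] yaw -7.6
tcp [ 0.5343 -0.0395  0.397 ] tau z [ 0.011 -0.015  0.054]
```

View pics/w1.png

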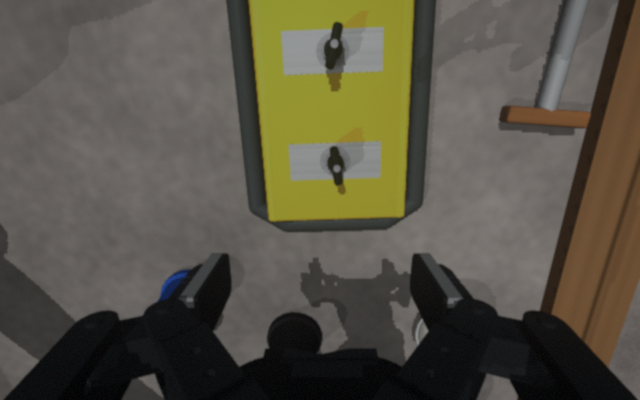

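The wrist view shows the right nut at (336,167) and the middle nut at (334,45), both measured cleanly.

```bash
python3 -m creep '[[0,1.5,1.7,3,0],[0,0,0,3,-7.5],[0,0,0,2,0],[0,0,0,0,0]]'
python3 nuts.py
```

```text
time_s: 3.1
tcp_pos: [0.5526, -0.0245, 0.3158]
tool_rot: [0.001, 0.661, 0.751, -0.0]
force: [-0.3, -0.9, 0.6]
finger_gap: 0.0856
[329.  45.] 864 c [0.5445 0.0859] mean [0.5447 0.0862 0.0707] size [35.7  8.8] ang 78.1 -> shift cm [11.08  0.58] yaw 19.2
[315. 205.] 577 c [ 0.5494 -0.0233] mean [ 0.5494 -0.0227  0.0707] size [ 8.9 35.1] ang 98.6 -> shift cm [ 0.19 -0.33] yaw -1.3
tcp [ 0.5526 -0.0245  0.3158] tau z [ 0.024  0.01  -0.007]
```

```bash
python3 -m creep '[[0,0.15,-0.33,2.5,-1.2],[0,0,0,2.5,0],[0,0,0,2.5,0],[0,0,0,2.4,0],[0,0,0,0,0]]'
python3 nuts.py
```

```text
time_s: 3.65
tcp_pos: [0.5545, -0.024, 0.2224]
tool_rot: [0.008, 0.656, 0.754, 0.004]
force: [-0.1, -0.6, 0.3]
finger_gap: 0.0851
[318.  25.] 1379 c [0.5427 0.0772] mean [0.5428 0.0765 0.0703] size [17.7  9. ] ang 73.5 -> shift cm [10.32 -0.14] yaw 24.5
[302. 265.] 1545 c [ 0.5493 -0.0231] mean [ 0.5493 -0.0218  0.0708] size [ 8.9 36. ] ang 98.4 -> shift cm [ 0.3  -0.87] yaw -0.5
[219. 274.] 796 c [ 0.5136 -0.0291] mean [ 0.5122 -0.0271  0.0751] size [14.3 22.9] ang 117.2 -> shift cm [ 0.19 -4.49] yaw -19.3
tcp [ 0.5545 -0.024   0.2224] tau z [ 0.037  0.034 -0.019]
```

```bash
sed -i 's/np.r_\[c,0\]/np.r_[c,.059]/; s/o\[:2\].round/(o-[0,0,15.5]).round/' nuts.py
python3 -m creep '[[0,0.25,-0.5,0,-0.5],[0,0,0,0,0]]'
python3 nuts.py; python3 -c "from h import *;print(tool()[:3,:3].round(4))"
```

```text
time_s: 3.9
tcp_pos: [0.5508, -0.022, 0.2267]
tool_rot: [0.01, 0.653, 0.757, 0.007]
force: [-0.1, -0.1, -1.1]
finger_gap: 0.085
[328.  29.] 1497 c [0.5431 0.079 ] mean [0.543  0.0785 0.0709] size [21.3  8.8] ang 76.1 -> shift cm [10.22  0.31  1.21] yaw 22.3
[308. 265.] 1448 c [ 0.5493 -0.023 ] mean [ 0.5492 -0.0218  0.0707] size [ 8.8 36.1] ang 98.4 -> shift cm [ 0.04 -0.56  1.26] yaw 0.0
[224. 272.] 479 c [ 0.5126 -0.0282] mean [ 0.5114 -0.0257  0.075 ] size [ 7.  23.1] ang 107.4 -> shift cm [ 0.06 -4.26  1.18] yaw -9.0
tcp [ 0.5508 -0.022   0.2267] tau z [-0.006 -0.    -0.004]
[[-0.1458  0.989   0.0261]
 [ 0.9893  0.1459 -0.0035]
 [-0.0073  0.0253 -0.9997]]
```

```bash
python3 -m creep '[[0,0,-0.5,0,0],[0,0,0,0,0]]'
python3 nuts.py; python3 -c "from h import *;print(tool()[:3,2].round(4),robot.sense()['joint_pos'].round(3))"
```

```text
time_s: 4.15
tcp_pos: [0.5466, -0.023, 0.2288]
tool_rot: [0.012, 0.654, 0.757, 0.008]
force: [-0.0, 0.5, -1.1]
finger_gap: 0.0858
[336.  28.] 1465 c [0.543  0.0789] mean [0.543  0.0786 0.0709] size [21.   8.8] ang 76.1 -> shift cm [10.26  0.64  1.42] yaw 22.2
[315. 263.] 1401 c [ 0.5493 -0.0231] mean [ 0.5492 -0.0218  0.0708] size [ 8.8 35.5] ang 98.4 -> shift cm [ 0.08 -0.23  1.48] yaw -0.1
[225. 271.] 381 c [ 0.5092 -0.029 ] mean [ 0.5081 -0.0266  0.0751] size [ 6.8 22.8] ang 107.1 -> shift cm [ 0.08 -4.27  1.36] yaw -8.7
[414. 268.] 176 c [ 0.5937 -0.0146] mean [ 0.5938 -0.0138  0.0752] size [ 2.6 16.9] ang 95.9 -> shift cm [0.28 4.29 1.61] yaw 2.4
tcp [ 0.5466 -0.023   0.2288] tau z [-0.02  -0.033  0.053]
[ 0.0304 -0.0033 -0.9995] [ 0.165  0.65  -0.284  2.119  0.464  0.4   -0.345]
```

```bash
python3 -m creep '[[0,0,0,0,0],[0,0,0,0,0],[0,0,0,0,0]]'; python3 -c "from h import *;print(tool()[:3,2].round(4),robot.sense()['joint_pos'].round(3))"
python3 -m creep '[[0,0,0,0.5,0],[0,0,0,0.5,0],[0,0,0,0.4,0]]'; python3 -c "from h import *;print(tool()[:3,2].round(4),robot.sense()['joint_pos'].round(3))"; python3 nuts.py
```

```text
time_s: 4.5
tcp_pos: [0.5474, -0.0231, 0.2293]
tool_rot: [0.013, 0.654, 0.757, 0.009]
force: [-0.0, -0.5, 0.2]
finger_gap: 0.0852
[ 0.0314 -0.0032 -0.9995] [ 0.165  0.649 -0.284  2.119  0.464  0.4   -0.345]
time_s: 4.8
tcp_pos: [0.5482, -0.0231, 0.2144]
tool_rot: [0.013, 0.654, 0.756, 0.009]
force: [0.3, -0.2, -0.5]
finger_gap: 0.0856
[ 0.0321 -0.0031 -0.9995] [ 0.149  0.673 -0.262  2.122  0.479  0.369 -0.359]
[331.  25.] 1455 c [0.5425 0.0771] mean [0.5426 0.0762 0.0702] size [17.5  9. ] ang 72.4 -> shift cm [ 1.012e+01  4.000e-01 -1.000e-02] yaw 25.9
[311. 278.] 1714 c [ 0.5492 -0.023 ] mean [ 0.5491 -0.0218  0.0707] size [ 8.8 35.8] ang 98.2 -> shift cm [ 0.12 -0.38  0.04] yaw 0.1
[213. 280.] 1390 c [ 0.5093 -0.0282] mean [ 0.5077 -0.0261  0.075 ] size [14.5 22.7] ang 118.4 -> shift cm [ 0.18 -4.4  -0.09] yaw -20.0
[422. 269.] 199 c [ 0.5947 -0.0096] mean [ 0.5945 -0.0092  0.0751] size [1.5 7.2] ang 94.1 -> shift cm [0.79 4.31 0.18] yaw 4.2
tcp [ 0.5482 -0.0231  0.2144] tau z [ 0.008 -0.03  -0.042]
```

```bash
python3 -m creep '[[0,0.12,-0.38,0,0],[0,0,0,0,0],[60,0,0,0,0],[120,0,0,0,0]]'
python3 nuts.py
```

```text
time_s: 5.25
tcp_pos: [0.5433, -0.0223, 0.213]
tool_rot: [0.012, 0.654, 0.757, 0.008]
force: [0.3, 0.7, -0.3]
finger_gap: 0.0593
[347.  28.] 1604 c [0.5427 0.0774] mean [0.5426 0.077  0.0705] size [17.7  8.8] ang 74.6 -> shift cm [ 9.98  0.94 -0.14] yaw 23.8
[323. 282.] 1703 c [ 0.5495 -0.0232] mean [ 0.5491 -0.0218  0.0708] size [ 8.6 35.4] ang 98.2 -> shift cm [-0.07  0.15 -0.09] yaw 0.2
[242. 278.] 1222 c [ 0.5172 -0.0258] mean [ 0.5153 -0.0226  0.0749] size [14.1 23.1] ang 115.9 -> shift cm [ 0.15 -3.07 -0.18] yaw -17.6
[398. 276.] 1214 c [ 0.5839 -0.0174] mean [ 0.5802 -0.0131  0.0749] size [14.1 23.2] ang 75.4 -> shift cm [0.   3.64 0.01] yaw 23.0
tcp [ 0.5433 -0.0223  0.213 ] tau z [-0.015  0.052  0.015]
```

```bash
python3 -m creep '[[160,-0.05,0.1,0,0],[200,0,0,0,0],[255,0,0,0,0],[255,0,0,0,0],[255,0,0,0,0]]' 20
cat > t.py <<'E'
from h import *
v=[]
s=robot.sense();T=tool();f=s["force"];m=s["wrist_torque"]
ax=np.degrees(np.arctan2(T[1,1],T[0,1]))
print("t",round(s["time_s"],2),"tcp",T[:3,3].round(4),"yaw",ax.round(2),"F",f.round(2),"M",m.round(3),"Mtool",(T[:3,:3].T@m).round(3),"tilt",T[:3,2].round(3),"gap",round(s["finger_gap"],4))
E
python3 t.py
```

```text
time_s: 5.8
tcp_pos: [0.5441, -0.0227, 0.2134]
tool_rot: [0.012, 0.654, 0.756, 0.008]
force: [-0.5, -0.0, 0.4]
finger_gap: 0.0088
t 5.8 tcp [ 0.5441 -0.0227  0.2134] yaw 8.33 F [-0.48 -0.04  0.39] M [-0.034  0.308  0.002] Mtool [ 0.31   0.011 -0.004] tilt [ 0.028 -0.004 -1.   ] gap 0.0088
```

```bash
python3 -m creep '[[255,0,0,0,2],[255,0,0,0,0]]' >/dev/null; python3 t.py
python3 -m creep '[[255,0,0,0,1.5],[255,0,0,0,0]]'>/dev/null; python3 t.py;python3 -m creep '[[255,0,0,0,0]]'>/dev/null; python3 t.py
```

```text
t 6.0 tcp [ 0.5442 -0.0227  0.2134] yaw 6.18 F [-0.14  0.62  0.4 ] M [-0.107  0.3    0.034] Mtool [ 0.309 -0.073 -0.038] tilt [ 0.028 -0.004 -1.   ] gap 0.0088
t 6.2 tcp [ 0.5442 -0.0226  0.2134] yaw 4.57 F [-0.52  0.77  0.5 ] M [-0.025  0.333  0.05 ] Mtool [ 0.333  0.003 -0.052] tilt [ 0.028 -0.004 -1.   ] gap 0.0087
t 6.3 tcp [ 0.5442 -0.0226  0.2134] yaw 4.57 F [ 0.37 -0.62  0.34] M [0.023 0.306 0.051] Mtool [ 0.303  0.048 -0.052] tilt [ 0.028 -0.004 -1.   ] gap 0.0088
```

```bash
python3 -m creep '[[255,0,0,0,1.5],[255,0,0,0,0]]' >/dev/null; python3 t.py
python3 -m creep '[[255,0,0,0,0]]'>/dev/null; python3 t.py;python3 -m creep '[[255,0,0,0,0]]'>/dev/null; python3 t.py
```

```text
t 6.5 tcp [ 0.5442 -0.0226  0.2134] yaw 2.95 F [-0.21 -0.01  0.53] M [-0.032  0.31   0.079] Mtool [ 0.311 -0.014 -0.081] tilt [ 0.028 -0.004 -1.   ] gap 0.009
t 6.6 tcp [ 0.5442 -0.0226  0.2134] yaw 2.95 F [0.65 0.46 1.  ] M [-0.078  0.305  0.084] Mtool [ 0.308 -0.06  -0.088] tilt [ 0.027 -0.004 -1.   ] gap 0.009
t 6.7 tcp [ 0.5442 -0.0226  0.2134] yaw 2.94 F [ 0.55  0.35 -0.02] M [-0.007  0.335  0.068] Mtool [ 0.334  0.012 -0.069] tilt [ 0.028 -0.004 -1.   ] gap 0.0087
```

```bash
python3 nuts.py pics/w2.png; python3 -c "
import cv2;im=cv2.imread('pics/w2.png');cv2.imwrite('pics/w2c.png',cv2.resize(im[220:340,240:400],(800,600),interpolation=cv2.INTER_CUBIC))"
```

```text
[317.  26.] 1486 c [0.5424 0.0766] mean [0.5426 0.0763 0.0702] size [16.9  8.9] ang 74.0 -> shift cm [10.01 -0.08 -0.12] yaw 18.9
[320. 276.] 3137 c [ 0.5503 -0.0187] mean [ 0.5484 -0.019   0.0747] size [28.8 27. ] ang 93.4 -> shift cm [ 0.45  0.21 -0.05] yaw -0.5
tcp [ 0.5442 -0.0226  0.2134] tau z [-0.004  0.359  0.069]
```

View pics/w2c.png

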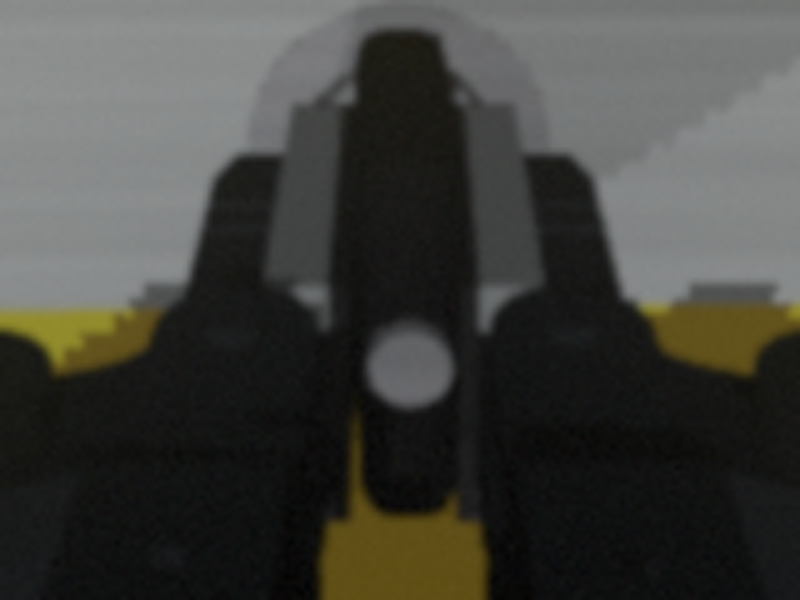

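The wing sits flush between the pads and aligned with them, so nothing has slipped. One more small step should separate loose from tight.

```bash
python3 -m creep '[[255,0,0,0,1.5],[255,0,0,0,0]]' >/dev/null; python3 t.py
python3 -m creep '[[255,0,0,0,0]]'>/dev/null; python3 t.py;python3 -m creep '[[255,0,0,0,0]]'>/dev/null; python3 t.py
```

```text
t 6.95 tcp [ 0.5442 -0.0227  0.2134] yaw 1.31 F [ 0.19  0.5  -0.44] M [-0.002  0.308  0.043] Mtool [ 0.308  0.006 -0.044] tilt [ 0.028 -0.004 -1.   ] gap 0.0088
t 7.05 tcp [ 0.5442 -0.0226  0.2134] yaw 1.3 F [0.28 0.35 0.34] M [-0.018  0.319  0.046] Mtool [ 0.319 -0.01  -0.048] tilt [ 0.028 -0.004 -1.   ] gap 0.0087
t 7.15 tcp [ 0.5442 -0.0226  0.2134] yaw 1.3 F [ 0.39 -0.14  0.7 ] M [-0.004  0.337  0.092] Mtool [ 0.337  0.006 -0.093] tilt [ 0.028 -0.004 -1.   ] gap 0.0086
```

Torque levels off at about 0.06 N m over 7° of turn, so the right nut gives. I'll turn it to about 45°.

```bash
python3 -m creep '[[255,0,0,0,4],[255,0,0,0,4],[255,0,0,0,4]]' >/dev/null; python3 t.py
python3 -m creep '[[255,0,0,0,4],[255,0,0,0,4],[255,0,0,0,4],[255,0,0,0,4]]'>/dev/null; python3 t.py;python3 -m creep '[[255,0,0,0,4],[255,0,0,0,4],[255,0,0,0,2],[255,0,0,0,0],[255,0,0,0,0]]'>/dev/null; python3 t.py
```

```text
t 7.45 tcp [ 0.5442 -0.0228  0.2134] yaw -11.13 F [-0.06 -0.31  0.79] M [0.012 0.328 0.091] Mtool [ 0.325 -0.049 -0.092] tilt [ 0.027 -0.004 -1.   ] gap 0.0087
t 7.85 tcp [ 0.5442 -0.0228  0.2134] yaw -27.8 F [ 0.71 -0.59  0.42] M [-0.066  0.36   0.03 ] Mtool [ 0.288 -0.225 -0.034] tilt [ 0.027 -0.004 -1.   ] gap 0.0089
t 8.35 tcp [ 0.5442 -0.0226  0.2134] yaw -38.15 F [0.27 0.2  1.34] M [-0.031  0.407  0.063] Mtool [ 0.302 -0.274 -0.066] tilt [ 0.027 -0.004 -1.   ] gap 0.0089
```

```bash
python3 -m creep '[[200,0,0,0,0],[60,0,0,0,0],[0,0,0,0,0],[0,0,0,0,0]]' >/dev/null; python3 -m creep '[[0,0,0,-2,0],[0,0,0,-3,0],[0,0,0,-3,0],[0,0,0,-1,0],[0,0,0,0,0]]'>/dev/null; python3 t.py;python3 -m creep '[[0,0,0,0,-6.5],[0,0,0,0,-6.5],[0,0,0,0,-6.5],[0,0,0,0,-6.5],[0,0,0,0,0]]'>/dev/null; python3 t.py; python3 nuts.py
```

```text
t 9.25 tcp [ 0.5416 -0.0225  0.305 ] yaw -38.11 F [0.17 0.02 0.39] M [-0.05   0.009  0.079] Mtool [-0.023 -0.043 -0.081] tilt [ 0.027 -0.003 -1.   ] gap 0.0856
t 9.75 tcp [ 0.5399 -0.0225  0.2996] yaw -11.08 F [0.6  0.11 0.01] M [ 0.014  0.014 -0.057] Mtool [0.017 0.01  0.057] tilt [ 0.019 -0.003 -1.   ] gap 0.0855
[285.  47.] 1054 c [0.5444 0.0858] mean [0.5447 0.0861 0.0707] size [35.5  9. ] ang 78.2 -> shift cm [10.69 -2.1   8.54] yaw 0.8
[327. 214.] 755 c [ 0.5493 -0.0236] mean [ 0.5497 -0.0229  0.0709] size [35.3  8.5] ang 53.3 -> shift cm [0.05 0.47 8.58] yaw 25.6
tcp [ 0.5399 -0.0225  0.2996] tau z [-0.022  0.002  0.012]
```

The right wing has moved from 98.4° to 53.3°, about 0.79 rad. The task says to feel each nut, so I'll check the middle one next.

```bash
python3 -m creep '[[0,2.7,-0.5,0,0],[0,2.7,-0.5,0,0],[0,2.7,-0.5,0,0.8],[0,2.3,-0.5,0,0],[0,0,0,0,0]]' >/dev/null; python3 nuts.py; python3 t.py
```

```text
[268.  45.] 1069 c [0.5398 0.1956] mean [0.5398 0.1959 0.0708] size [ 8.7 35.3] ang 109.6 -> shift cm [10.76 -2.93  8.04] yaw -32.6
[320. 214.] 686 c [0.5447 0.0867] mean [0.5448 0.0871 0.0707] size [34.9  8.8] ang 78.6 -> shift cm [0.27 0.   8.09] yaw -1.6
[358. 334.] 564 c [ 0.5526 -0.0188] mean [ 0.5531 -0.0169  0.0706] size [24.6  8.7] ang 48.0 -> shift cm [-9.83  3.15  8.15] yaw 29.0
tcp [0.5409 0.0851 0.2949] tau z [-0.018  0.019  0.032]
t 10.35 tcp [0.5408 0.0831 0.2948] yaw -13.14 F [-0.38 -0.35  1.08] M [-0.018  0.019  0.032] Mtool [ 0.014 -0.021 -0.033] tilt [ 0.013 -0.006 -1.   ] gap 0.085
```

```bash
python3 -m creep '[[0,0.25,0,1.5,-1.4],[0,0,0,1.5,0],[0,0,0,1.5,0],[0,0,0,1.5,0],[0,0,0,1,0]]' >/dev/null;python3 -m creep '[[0,0,0,0.5,0],[0,0,0,0,0]]' >/dev/null; python3 nuts.py; python3 t.py
```

```text
[255.   9.] 607 c [0.5436 0.1806] mean [0.544  0.1806 0.0695] size [4.6 9.6] ang 171.9 -> shift cm [10.43 -2.18 -0.44] yaw 85.7
[317. 258.] 1887 c [0.5446 0.0867] mean [0.5449 0.0879 0.0708] size [35.4  8.8] ang 78.3 -> shift cm [ 1.29 -0.07 -0.32] yaw -0.6
[215. 284.] 1278 c [0.5012 0.0837] mean [0.5011 0.0868 0.0751] size [ 7.2 24. ] ang 86.7 -> shift cm [ 0.06 -4.24 -0.35] yaw -9.0
[425. 283.] 1240 c [0.5853 0.0655] mean [0.5866 0.0681 0.075 ] size [23.6  7. ] ang 69.2 -> shift cm [ 0.08  4.36 -0.27] yaw 8.4
tcp [0.5415 0.0759 0.2109] tau z [-0.004  0.03   0.007]
t 11.1 tcp [0.5416 0.0759 0.2113] yaw -12.35 F [-0.03 -0.02  0.69] M [-0.004  0.03   0.007] Mtool [ 0.028 -0.01  -0.007] tilt [ 0.007 -0.013 -1.   ] gap 0.0859
```

```bash
python3 -m creep '[[0,0.6,-0.1,-0.15,-0.6],[0,0.6,0,-0.15,0],[0,0,0,0,0],[60,0,0,0,0],[100,0,0,0,0]]' >/dev/null; python3 nuts.py; python3 t.py
```

```text
[247.  32.] 2066 c [0.5417 0.1905] mean [0.5419 0.1898 0.0711] size [ 8.8 24.3] ang 112.6 -> shift cm [ 9.93 -2.51  0.16] yaw -34.2
[316. 280.] 1623 c [0.5446 0.0864] mean [0.5449 0.0881 0.0708] size [35.7  8.6] ang 78.1 -> shift cm [-0.2  -0.13  0.28] yaw 0.2
[244. 273.] 1163 c [0.5166 0.0964] mean [0.5152 0.0998 0.0751] size [13.5 22.6] ang 102.2 -> shift cm [ 0.22 -3.06  0.23] yaw -23.8
[397. 273.] 1137 c [0.5776 0.084 ] mean [0.5803 0.0862 0.0752] size [22.4 14.3] ang 54.9 -> shift cm [0.22 3.16 0.32] yaw 23.5
tcp [0.5443 0.0898 0.2168] tau z [ 0.015 -0.017 -0.009]
t 11.65 tcp [0.5442 0.0898 0.2167] yaw -11.66 F [-0.04 -0.39  0.06] M [ 0.015 -0.017 -0.009] Mtool [-0.014  0.018  0.009] tilt [ 0.012 -0.011 -1.   ] gap 0.0524
```

```bash
python3 -m creep '[[140,-0.15,-0.16,0.2,0.2],[180,0,0,0,0],[255,0,0,0,0],[255,0,0,0,0],[255,0,0,0,0]]' 20 >/dev/null; python3 t.py
python3 -m creep '[[255,0,0,0,2],[255,0,0,0,0]]' >/dev/null; python3 t.py
python3 -m creep '[[255,0,0,0,1.5],[255,0,0,0,0]]'>/dev/null; python3 t.py;python3 -m creep '[[255,0,0,0,0]]'>/dev/null; python3 t.py
```

```text
t 12.15 tcp [0.5419 0.0881 0.2146] yaw -11.92 F [0.81 0.03 0.41] M [0.082 0.164 0.028] Mtool [ 0.177  0.046 -0.029] tilt [ 0.011 -0.011 -1.   ] gap 0.0084
t 12.35 tcp [0.5419 0.0881 0.2146] yaw -14.06 F [0.33 0.15 1.11] M [0.078 0.141 0.081] Mtool [ 0.155  0.043 -0.082] tilt [ 0.011 -0.011 -1.   ] gap 0.0088
t 12.55 tcp [0.5419 0.0881 0.2147] yaw -15.66 F [-0.64  0.06  0.34] M [0.045 0.099 0.126] Mtool [ 0.106  0.018 -0.126] tilt [ 0.011 -0.012 -1.   ] gap 0.0086
t 12.65 tcp [0.5419 0.0882 0.2146] yaw -15.65 F [0.13 0.06 1.04] M [0.135 0.149 0.077] Mtool [ 0.179  0.091 -0.077] tilt [ 0.011 -0.012 -1.   ] gap 0.0083
```

```bash
python3 -m creep '[[255,0,0,0,1.5],[255,0,0,0,0]]' >/dev/null; python3 t.py
python3 -m creep '[[255,0,0,0,0]]' >/dev/null; python3 t.py;python3 -m creep '[[255,0,0,0,0]]'>/dev/null; python3 t.py
```

```text
t 12.85 tcp [0.5419 0.0882 0.2146] yaw -17.23 F [-0.2  -0.33  1.2 ] M [0.053 0.176 0.169] Mtool [ 0.182  0.001 -0.171] tilt [ 0.011 -0.012 -1.   ] gap 0.0087
t 12.95 tcp [0.5419 0.0882 0.2146] yaw -17.22 F [0.26 0.12 0.21] M [0.057 0.189 0.147] Mtool [ 0.197  0.001 -0.149] tilt [ 0.011 -0.012 -1.   ] gap 0.0081
t 13.05 tcp [0.5419 0.0882 0.2146] yaw -17.22 F [-0.05 -0.21  0.41] M [0.041 0.174 0.066] Mtool [ 0.178 -0.011 -0.067] tilt [ 0.011 -0.012 -1.   ] gap 0.0086
```

Torque climbed to about 0.13 to 0.17 N m over 5.3°, so it holds. I'll ease back, release, and check that the wing springs back, then look at the left nut.

```bash
python3 -m creep '[[255,0,0,0,-2.5],[255,0,0,0,-1.8],[200,0,0,0,0],[60,0,0,0,0],[0,0,0,0,0]]' >/dev/null; python3 t.py; python3 -m creep '[[0,0,0,-2,0],[0,0,0,-3,0],[0,0,0,-2,0],[0,0,0,-1,0],[0,0,0,0,0]]'>/dev/null; python3 nuts.py
```

```text
t 13.55 tcp [0.5421 0.0879 0.2145] yaw -12.67 F [ 0.31 -0.7   0.17] M [ 0.002 -0.067 -0.071] Mtool [-0.064  0.016  0.072] tilt [ 0.012 -0.011 -1.   ] gap 0.0467
[272.  47.] 1056 c [0.5398 0.1958] mean [0.5397 0.1959 0.0708] size [ 8.7 35.4] ang 110.0 -> shift cm [10.66 -2.72  8.06] yaw -32.7
[322. 215.] 671 c [0.5446 0.0867] mean [0.5448 0.0873 0.0708] size [34.7  8.7] ang 77.7 -> shift cm [0.13 0.15 8.2 ] yaw -0.5
[359. 334.] 564 c [ 0.5527 -0.0185] mean [ 0.5529 -0.0171  0.0706] size [24.4  9. ] ang 48.1 -> shift cm [-9.95  3.25  8.33] yaw 29.2
tcp [0.5408 0.0886 0.2959] tau z [0.056 0.008 0.017]
```

The middle wing is back at 77.7°, so it is tight. Next is the left nut.

```bash
python3 -m creep '[[0,2.7,-0.7,0,0],[0,2.7,-0.7,0,0],[0,2.7,-0.7,0,0],[0,2.5,-0.6,0,0],[0,0,0,0,0]]' >/dev/null; python3 -m creep '[[0,0,0,0,-8],[0,0,0,0,-8],[0,0,0,0,-8],[0,0,0,0,-8],[0,0,0,0,0]]' >/dev/null; python3 nuts.py; python3 t.py
```

```text
[334. 219.] 786 c [0.5396 0.1966] mean [0.5393 0.1974 0.0707] size [ 8.9 35.1] ang 109.7 -> shift cm [0.36 0.94 6.69] yaw 0.6
[293. 338.] 401 c [0.5464 0.0966] mean [0.5462 0.0989 0.0698] size [17.   8.5] ang 61.3 -> shift cm [-9.26 -1.88  6.93] yaw 48.9
tcp [0.5345 0.1954 0.2811] tau z [-0.005  0.032 -0.004]
t 15.15 tcp [0.5345 0.1953 0.281 ] yaw 20.07 F [ 0.15 -0.19 -0.16] M [-0.005  0.032 -0.004] Mtool [0.032 0.007 0.003] tilt [-0.012 -0.025 -1.   ] gap 0.0852
```

```bash
python3 -m creep '[[0,0.35,0.9,0,0.6],[0,0,0,1.5,0],[0,0,0,1.5,0],[0,0,0,1.5,0],[0,0,0,1.2,0]]' >/dev/null;python3 -m creep '[[0,0,0,0.5,0],[0,0,0,0,0]]' >/dev/null; python3 nuts.py; python3 t.py
```

```text
[319. 280.] 1767 c [0.5394 0.1969] mean [0.5391 0.1982 0.0707] size [ 8.8 36.1] ang 109.8 -> shift cm [ 0.14 -0.   -0.22] yaw -1.0
[220. 285.] 924 c [0.5004 0.1822] mean [0.4998 0.1834 0.0751] size [ 2.4 22.7] ang 110.2 -> shift cm [ 0.01 -4.17 -0.13] yaw -1.4
[430. 282.] 1498 c [0.5819 0.2121] mean [0.5824 0.2146 0.0751] size [22.9 14.2] ang 89.7 -> shift cm [ 0.2   4.5  -0.32] yaw 19.1
tcp [0.5419 0.1998 0.2118] tau z [ 0.063 -0.009 -0.018]
t 15.9 tcp [0.5419 0.1999 0.2121] yaw 18.83 F [-0.37 -0.42 -0.61] M [ 0.063 -0.009 -0.018] Mtool [-0.028  0.057  0.017] tilt [-0.013 -0.027 -1.   ] gap 0.0856
```

```bash
python3 -m creep '[[60,0,-0.08,-0.2,-1],[130,0,0,0,0],[200,0,0,0,0],[255,0,0,0,0],[255,0,0,0,0]]' 20 >/dev/null; python3 t.py
python3 -m creep '[[255,0,0,0,2],[255,0,0,0,0]]' >/dev/null; python3 t.py
python3 -m creep '[[255,0,0,0,1.5],[255,0,0,0,0]]'>/dev/null; python3 t.py;python3 -m creep '[[255,0,0,0,0]]'>/dev/null; python3 t.py
```

```text
t 16.4 tcp [0.542  0.2001 0.2165] yaw 19.88 F [-0.29 -0.12 -0.22] M [ 0.084 -0.015  0.067] Mtool [-0.045  0.073 -0.067] tilt [-0.009 -0.025 -1.   ] gap 0.0121
t 16.6 tcp [0.5412 0.1998 0.2168] yaw 17.75 F [ 0.04 -0.35 -1.64] M [ 0.081 -0.263  0.053] Mtool [-0.276 -0.004 -0.047] tilt [-0.01  -0.026 -1.   ] gap 0.0087
t 16.8 tcp [0.5412 0.1998 0.2167] yaw 16.16 F [-0.89  0.12  0.88] M [-0.023 -0.043  0.15 ] Mtool [-0.038 -0.037 -0.149] tilt [-0.009 -0.026 -1.   ] gap 0.0082
t 16.9 tcp [0.5412 0.1998 0.2167] yaw 16.17 F [-0.82 -0.4   2.21] M [ 0.007 -0.038  0.122] Mtool [-0.041 -0.005 -0.121] tilt [-0.009 -0.026 -1.   ] gap 0.0086
```

The left nut reads about 0.13 N m at 3.7°, so it holds too. I'll ease back, release and rise.

```bash
python3 -m creep '[[255,0,0,0,-2],[255,0,0,0,-1.3],[200,0,0,0,0],[60,0,0,0,0],[0,0,0,0,0]]' >/dev/null; python3 t.py; python3 -m creep '[[0,0,0,-2,0],[0,0,0,-3,0],[0,0,0,-3,0],[0,0,0,-3,0],[0,0,0,0,0]]'>/dev/null; python3 nuts.py;python3 t.py
```

```text
t 17.4 tcp [0.5419 0.2    0.2167] yaw 19.68 F [ 0.12 -0.29  0.46] M [0.04  0.006 0.058] Mtool [-0.009  0.039 -0.059] tilt [-0.008 -0.025 -1.   ] gap 0.0467
[318. 201.] 523 c [0.5399 0.1965] mean [0.5395 0.1973 0.0706] size [ 8.7 34.8] ang 108.9 -> shift cm [ 0.04 -0.07 11.54] yaw 0.7
[283. 310.] 482 c [0.5448 0.0869] mean [0.5446 0.0882 0.0707] size [35.1  9. ] ang 77.4 -> shift cm [-10.44  -3.29  11.81] yaw 32.2
tcp [0.5435 0.2032 0.3293] tau z [-0.051 -0.008  0.029]
t 17.95 tcp [0.5428 0.2025 0.3276] yaw 19.65 F [ 0.36 -0.28 -0.36] M [-0.051 -0.008  0.029] Mtool [ 0.009 -0.052 -0.029] tilt [-0.013 -0.027 -1.   ] gap 0.0856
```

```bash
python3 -m creep '[[0,-3.1,-1.45,0,0],[0,-3.1,-1.45,0,0],[0,-3.1,-1.45,0,0],[0,-3.1,-1.45,0,0],[0,-3.1,-1.45,0,0]]' >/dev/null
python3 -m creep '[[0,-3.1,-1.45,0,0],[0,-3.1,-1.45,0,0],[0,-3.1,-1.45,0,0],[0,-3.1,-1.45,0,0],[0,-3.1,-1.45,0,0]]' >/dev/null
python3 -m creep '[[0,-3.1,-1.45,0,0],[0,-3.1,-1.45,0,0],[0,-3,-1.4,0,0],[0,0,0,0,0],[0,0,0,0,0]]' >/dev/null; python3 t.py
cat > pot.py <<'E'
from h import *
import sys
T=tool();im,d,W=shot("wrist")
v=im.max(2)
m=(W[...,2]>.064)&(W[...,2]<.074)&(v<90)&(np.hypot(W[...,0]-.498,W[...,1]+.278)<.05)
t=W[m];(c,r)=cv2.minEnclosingCircle((t[:,:2]*1000).astype(np.float32));c=np.array(c)/1000
vu=np.argwhere(m).mean(0);print("px",vu[::-1].round(),"n",len(t),"c",c.round(4),"r",round(r,1),"mean",t.mean(0).round(4))
o=T[:3,:3].T@(np.r_[c,.045]-T[:3,3])*100-[0,0,15.5];print("shift",o.round(2))
if len(sys.argv)>1: cv2.imwrite(sys.argv[1],im)
E
python3 pot.py pics/w3.png
```

```text
t 19.45 tcp [ 0.4942 -0.2568  0.3206] yaw 19.75 F [-0.16  1.47 -0.19] M [ 0.096 -0.009  0.064] Mtool [-0.041  0.084 -0.068] tilt [-0.041 -0.019 -0.999] gap 0.0854
px [329. 233.] n 3784 c [ 0.4987 -0.2805] r 28.3 mean [ 0.4983 -0.2792  0.0688]
shift [-2.27  0.87 12.06]
```

View pics/w3.png

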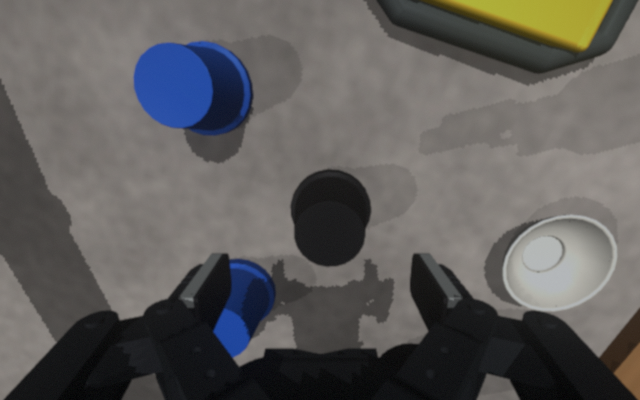

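The wrist view shows the small black pot at (329,233), the blue look-alikes at upper left (190,90) and lower left (240,310), and the dish at (560,265). The black pot is the right one.

```bash
python3 -m creep '[[0,-1.1,0.4,0,0],[0,-1.1,0.4,1,0],[0,0,0,1.5,0],[0,0,0,1.5,0],[0,0,0,1,0]]' >/dev/null
python3 -m creep '[[0,0,0,0,0]]' >/dev/null; python3 t.py; python3 pot.py
```

```text
t 20.1 tcp [ 0.5098 -0.2726  0.2642] yaw 20.26 F [ 0.9   0.21 -0.12] M [ 0.012 -0.053 -0.041] Mtool [-0.054 -0.005  0.042] tilt [-0.043 -0.017 -0.999] gap 0.0853
px [313. 240.] n 6554 c [ 0.4985 -0.2804] r 28.3 mean [ 0.4981 -0.2788  0.0688]
shift [-0.32 -0.31  6.46]
```

```bash
python3 -m creep '[[0,-0.3,-0.3,0,0],[0,0,0,0,0]]' >/dev/null; python3 pot.py;  python3 -m creep '[[0,0,0,1.3,0],[0,0,0,1.3,0],[0,0,0,1.3,0],[0,0,0,1,0],[0,0,0,0,0]]' >/dev/null;python3 t.py; python3 pot.py
```

```text
px [317. 234.] n 6590 c [ 0.4986 -0.2805] r 28.4 mean [ 0.4982 -0.2788  0.0688]
shift [-0.03 -0.07  6.54]
t 20.9 tcp [ 0.5066 -0.277   0.2129] yaw 20.31 F [-0.35  0.64 -0.32] M [ 0.063 -0.045 -0.008] Mtool [-0.064  0.043  0.006] tilt [-0.039 -0.018 -0.999] gap 0.0856
px [315. 282.] n 13060 c [ 0.497  -0.2773] r 49.1 mean [ 0.4983 -0.2781  0.0688]
shift [ 0.36 -0.19  1.31]
```

```bash
python3 -m creep '[[0,0,-0.12,0.6,0],[0,0,0,0.6,0],[0,0,0,0,0],[40,0,0,0,0],[60,0,0,0,0]]' 25 >/dev/null;python3 t.py; python3 -m creep '[[80,0,0,0,0],[120,0,0,0,0],[120,0,0,0,0],[120,0,0,0,0]]' 25 >/dev/null;python3 t.py
```

```text
t 21.45 tcp [ 0.5056 -0.2778  0.2012] yaw 20.3 F [-1.59  0.65  2.74] M [ 0.113  0.174 -0.055] Mtool [0.124 0.169 0.047] tilt [-0.038 -0.019 -0.999] gap 0.0656
t 21.85 tcp [ 0.5059 -0.2779  0.202 ] yaw 20.3 F [-0.17 -0.43 -1.15] M [ 0.06  -0.022 -0.002] Mtool [-0.041  0.048  0.001] tilt [-0.036 -0.019 -0.999] gap 0.0645
```

```bash
python3 -m creep '[[140,0,0,-1,0],[140,0,0,-1.5,0],[140,0,0,-1.5,0],[140,0,0,-2,0],[140,0,0,0,0]]' 30 >/dev/null;python3 t.py; python3 - <<'E'
from h import *
im,d,W=shot("side");cv2.imwrite("pics/s2.png",cv2.resize(im[60:260,270:530],(780,600),interpolation=cv2.INTER_CUBIC))
E
```

```text
t 22.35 tcp [ 0.5086 -0.2766  0.2674] yaw 20.32 F [ 1.16  0.46 -0.58] M [ 0.011 -0.1    0.005] Mtool [-0.097 -0.025 -0.003] tilt [-0.035 -0.02  -0.999] gap 0.0636
```

View pics/s2.png

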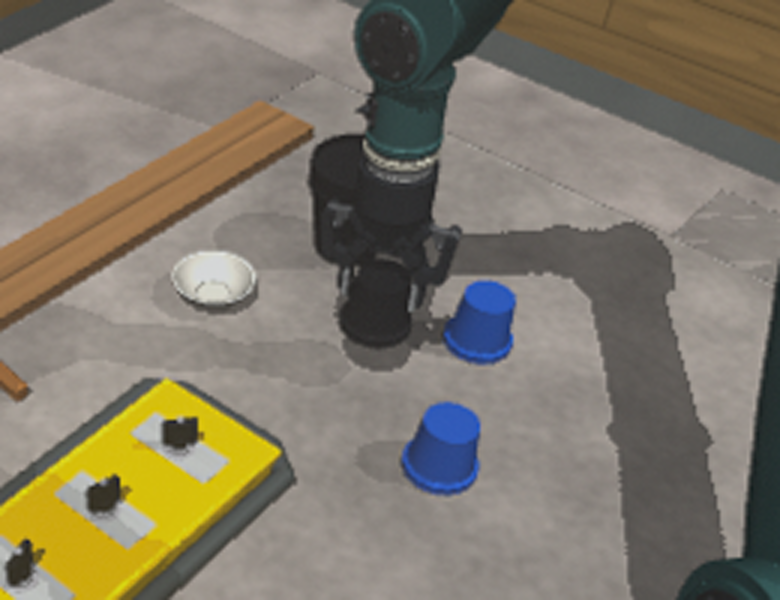

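The pot is held just above the shelf, nearly level, and nothing else has moved. I'll raise it and carry it over.

```bash
python3 -m creep '[[140,0,0,-2,0],[140,0,0,-2,0],[140,0.5,0.3,-1,0],[140,1.5,0.9,0,0],[140,2,1.2,0,0]]' >/dev/null
python3 -m creep '[[140,2.2,1.35,0,0],[140,2.2,1.35,0,0],[140,2.2,1.35,0,0],[140,2.2,1.35,0,0],[140,2.2,1.35,0,0]]' >/dev/null
python3 -m creep '[[140,2.2,1.35,0,0],[140,2.2,1.35,0,0],[140,1.5,0.9,0,0],[140,0,0,0,0],[140,0,0,0,0]]' >/dev/null;python3 t.py
cat > hold.py <<'E'
from h import *
# pot pose via side camera: fit top circle/rim from points near tool
T=tool();im,d,W=shot("wrist")
cv2.imwrite("pics/hold.png",im)
zt=T[2,3]-.135
m=(im.max(2)<70)&(W[...,2]>zt-.03)&(W[...,2]<zt+.03)
P=(W-T[:3,3])@T[:3,:3]
m=(im.max(2)<60)&(abs(P[...,0])<.035)&(abs(P[...,1])<.028)&(P[...,2]>.115)&(P[...,2]<.16)
t=W[m];print(len(t),"zrange",np.percentile(t[:,2],[5,50,95]).round(4))
A=np.c_[t[:,:2]-t[:,:2].mean(0),np.ones(len(t))];s=np.ones(len(t),bool)
for _ in range(10):
    c=np.linalg.lstsq(A[s],t[s,2],rcond=None)[0];s=abs(A@c-t[:,2])<.002
q=t[s];n=np.r_[-c[:2],1];n/=np.linalg.norm(n)
(cc,r)=cv2.minEnclosingCircle((q[:,:2]*1000).astype(np.float32));cc=np.array(cc)/1000
zc=c[2]+c[:2]@(cc-t[:,:2].mean(0));top=np.r_[cc,zc];rim=top-.068*n
print("n",s.sum(),"top",top.round(4),"r",round(r,1),"axis",n.round(3),"rim",rim.round(4))
for k,p in (("rim",rim),("mid",top-.034*n)):
    o=T[:3,:3].T@(np.r_[.5495,-.0234,p[2]]-p)*100;print(k,"shift cm",o.round(2))
E
python3 hold.py
```

```text
t 23.9 tcp [ 0.5535 -0.0226  0.3041] yaw 20.35 F [-0.32  0.33 -1.02] M [-0.047 -0.011 -0.005] Mtool [ 0.006 -0.048  0.008] tilt [-0.051 -0.015 -0.999] gap 0.0641
16618 zrange [0.1518 0.1713 0.1723]
n 13196 top [ 0.5451 -0.0245  0.1714] r 28.4 axis [0.011 0.002 1.   ] rim [ 0.5444 -0.0246  0.1034]
rim shift cm [-0.06  0.52 -0.03]
mid shift cm [-0.06  0.49 -0.03]
```

```bash
python3 -m creep '[[140,-0.05,0.6,0,0],[140,0,0,0.8,0],[140,0,0,0,0]]' >/dev/null;python3 t.py;python3 hold.py
```

```text
t 24.25 tcp [ 0.5587 -0.0247  0.2948] yaw 20.01 F [-0.91  0.18 -0.08] M [-0.036 -0.066  0.06 ] Mtool [-0.05  -0.06  -0.057] tilt [-0.053 -0.016 -0.998] gap 0.064
16625 zrange [0.1423 0.1619 0.163 ]
n 13191 top [ 0.5504 -0.0269  0.1621] r 28.3 axis [0.012 0.004 1.   ] rim [ 0.5495 -0.0271  0.0941]
rim shift cm [ 0.35  0.12 -0.01]
mid shift cm [ 0.35  0.08 -0.  ]
```

```bash
python3 -m creep '[[140,0.35,0.15,0,0],[140,0,0,0,0],[140,0,0.05,1,0],[140,0,0.05,0.8,0],[140,0,0,0,0]]' >/dev/null;python3 t.py;python3 hold.py
```

```text
t 24.8 tcp [ 0.5593 -0.0215  0.2758] yaw 19.91 F [-0.77 -0.47 -0.33] M [-0.015 -0.087 -0.006] Mtool [-0.077 -0.044  0.008] tilt [-0.051 -0.017 -0.999] gap 0.064
16600 zrange [0.1234 0.1429 0.1439]
n 13168 top [ 0.5514 -0.0235  0.1431] r 28.2 axis [0.011 0.004 1.   ] rim [ 0.5506 -0.0238  0.0751]
rim shift cm [ 0.08 -0.09  0.01]
mid shift cm [ 0.07 -0.13  0.01]
```

```bash
python3 -m creep '[[140,0,0,1,0],[140,0,0.05,1,0],[140,0,0.05,1,0],[140,0,0,0.7,0],[140,0,0,0,0]]' >/dev/null;python3 t.py;python3 hold.py
```

```text
t 25.35 tcp [ 0.5583 -0.0217  0.2353] yaw 19.92 F [ 0.22  0.96 -1.4 ] M [ 0.015 -0.017  0.009] Mtool [-0.021  0.008 -0.009] tilt [-0.051 -0.016 -0.999] gap 0.0641
16644 zrange [0.0828 0.1025 0.1035]
n 13204 top [ 0.5504 -0.0237  0.1026] r 28.2 axis [0.011 0.004 1.   ] rim [ 0.5496 -0.024   0.0346]
rim shift cm [ 0.06  0.01 -0.  ]
mid shift cm [ 0.06 -0.03  0.  ]
```

```bash
python3 -m creep '[[140,0,0.02,0.3,0],[140,0,0,0.15,0],[140,0,0,0,0]]' >/dev/null;python3 t.py;python3 hold.py
```

```text
t 25.7 tcp [ 0.5587 -0.0213  0.232 ] yaw 19.93 F [ 0.46 -0.2  -0.24] M [ 0.04  -0.058 -0.016] Mtool [-0.068  0.018  0.015] tilt [-0.05  -0.017 -0.999] gap 0.0639
16644 zrange [0.0796 0.0991 0.1002]
n 13208 top [ 0.5508 -0.0234  0.0993] r 28.4 axis [0.011 0.004 1.   ] rim [ 0.55   -0.0237  0.0313]
rim shift cm [ 0.04 -0.04  0.  ]
mid shift cm [ 0.04 -0.08  0.  ]
```

```bash
python3 -m creep '[[140,0,0,0.13,0],[140,0,0,0,0]]' >/dev/null;python3 t.py; python3 -m creep '[[75,0,0,0,0],[50,0,0,0,0],[0,0,0,0,0],[0,0,0,0,0]]' >/dev/null;python3 t.py;python3 hold.py
```

```text
t 25.95 tcp [ 0.5588 -0.0212  0.2321] yaw 19.93 F [-0.09 -0.58 -0.65] M [ 0.019 -0.084 -0.031] Mtool [-0.085 -0.009  0.032] tilt [-0.049 -0.017 -0.999] gap 0.064
t 26.35 tcp [ 0.5591 -0.0213  0.2321] yaw 19.91 F [ 0.31 -0.5   0.61] M [ 0.037 -0.001  0.016] Mtool [-0.014  0.033 -0.018] tilt [-0.047 -0.017 -0.999] gap 0.0855
16503 zrange [0.0795 0.0987 0.0997]
n 13190 top [ 0.5505 -0.0234  0.0989] r 28.6 axis [-0.001  0.003  1.   ] rim [ 0.5506 -0.0236  0.0309]
rim shift cm [ 0.06 -0.09  0.  ]
mid shift cm [ 0.05 -0.09  0.  ]
```

Released: the pot is level and within about 1 mm of the axis. I'll rise clear and take a last look.

```bash
python3 -m creep '[[0,0,-0.05,-1,0],[0,0,-0.05,-1.5,0],[0,0,-0.05,-2,0],[0,0,-0.05,-3,0],[0,0,0,-3,0]]' >/dev/null;python3 -m creep '[[0,0,0,-3,0],[0,0,0,-3,0],[0,-4,0,0,0],[0,-4,0,0,0],[0,0,0,0,0]]' >/dev/null;python3 t.py
python3 - <<'E'
from h import *
W0=np.load("top.npy")
im,d,W=shot("wrist")
m=(W[...,2]>.09)&(W[...,2]<.105)&(np.hypot(W[...,0]-.5495,W[...,1]+.0234)<.045)
t=W[m];c,r=cv2.minEnclosingCircle((t[:,:2]*1000).astype(np.float32));print("pot top",np.round(c,1),round(r,1),t[:,2].mean().round(4),t[:,2].std().round(4))
im2,_,Wt=shot("top")
for n,(u,v) in {"bucket":(185,180),"stack":(455,175),"dish":(393,166),"dib":(313,148)}.items():
    f=lambda W:np.nanmean(W[v-22:v+23,u-25:u+26,2]);print(n,f(W0).round(4),f(Wt).round(4))
im,_,_=shot("side");cv2.imwrite("pics/end.png",im)
E
```

```text
t 27.4 tcp [ 0.5929 -0.0942  0.4104] yaw 20.26 F [-0.11  0.98  0.51] M [-0.012 -0.027 -0.02 ] Mtool [-0.021 -0.02   0.021] tilt [-0.044 -0.018 -0.999] gap 0.0852
pot top [551.5 -24.4] 28.6 0.0988 0.0009
bucket 0.0386 0.0387
stack 0.0596 0.0596
dish 0.0044 0.4286
dib 0.0047 0.0047
```

View pics/end.png

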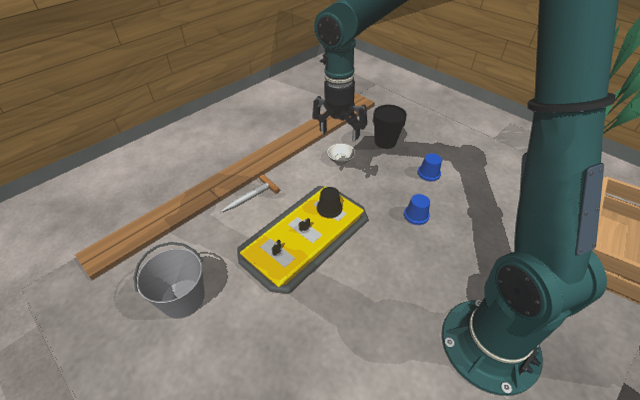

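The final side view shows the pot over the right nut at (330,202), the robot clear, and the dish (341,153), dibber, bucket, stack and blue pots where they began. I'll hand in.

```bash
python3 -c "from rig import robot;print(robot.hand_in())"
```

```text
the job is handed in; nothing more can be done
None
```

The right wing nut was the loose one. I turned it clockwise about 45° and set the small black pot over it, standing level on the deck and released, then handed in at about 27.5 s of the 67 s allowed. No verdict was reported.

**Feeling the nuts:** I gave each a gentle clockwise twist.
- **Right:** it gave at a steady 0.06 N m or so. After turning, its wing had moved from 98.4° to 53.3°, about 0.79 rad.
- **Middle:** it held, with torque rising to about 0.13–0.17 N m over 5°. The readings were noisy, and one fell to 0.07 N m. After release its wing was back within about 0.5° of where it started.
- **Left:** it held at about 0.13 N m over 3.7°. Its wing also came back to within about 1°.

**Last checks:**
- **Pot:** two looks put its centre about 1 mm and 2 mm from the nut's axis. Its top is at 98.8 mm, which puts the rim on the deck, and just after release it was within 0.01 rad of level.
- **Bystanders:** the bucket, pot stack and dibber gave the same depth readings as at the start. The arm blocked the dish's depth check (0.43 m against 0.004 m), so I judged it only from the side picture, where it is in its original place.
- **Tool tilt:** the tool drifted up to about 3° off vertical during the moves. The pot stayed within about 0.012 rad of level while held.

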